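# Unlock the cream tank and lay its lid on the drip rest, spout to the drain

### The job

Open the cream tank: turn its white lid by the black bar until the lugs line up with the two red-marked slots, and lift it straight off. Then lay it gently, right way up, in the middle of the round blue drip rest with its orange spout pointing straight along the drain channel towards the little catch cup, and let go. Leave the flask, squeeze bottle, tub and dessert plate where they stand.

Things in the scene. Friction and masses are not known exactly. Their poses are not given: they have to be found in the camera images.
- tank: Cream tank, an upright aluminium cylinder fixed to the counter on either side, 144 mm across on a grey foot 170 mm across, rim 100 mm above the counter. Origin: on its axis at counter height, z up; the two red-marked slots of its collar lie at its own +x and -x. A steel nozzle sticks out at its own +y to radius 102 mm, 24 to 55 mm above the counter.
- collar (a point): Centre of the tank's dark steel collar, on the axis at rim height (100 mm). The collar rises 13 mm above the rim; its inward roof (inner radius 53 mm, underside 8.5 mm above the rim) holds the lid's lugs down. Two slots about 37 mm wide, at +x and -x, let the lugs up when the lid's x axis is within about 0.12 rad of the tank's x axis, either way round.
- lid_center (a point): White lid, 55 mm tall, 0.2 to 0.4 kg: point on its axis 27.5 mm above its flat underside; z up, x towards the orange spout. Disc 100 mm across, 8 mm thick; lugs 20 mm wide, 6 mm thick at its own +x and -x reach radius 64 mm. Starts seated on the rim, its x 0.55 to 1.05 rad clockwise (from above) of the tank's +x: turn it counter-clockwise. No stop or catch; about 3 mm play.
- lid_bar (a point): Middle of the lid's black grip bar, on the lid's axis, 35 mm above its underside; same axes as the lid. The bar is 64 mm long (lid x), 20 mm wide (lid y) and stands 15 to 55 mm above the underside, on a white boss 88 mm across: pinch it across its width, fingertips no lower than 15 mm above the underside.
- spout_tip (a point): Tip of the lid's orange spout, on the lid's own +x side: 68 mm from the lid's axis, 21 mm above its underside. The spout is 18 mm wide, runs out above the collar, 15 to 26 mm above the lid's underside.
- rest: Drip rest, a fixed round blue pad 144 mm across with a flat top 10 mm above the counter on the other side from the tank. Origin: centre of the pad at counter height; z up, x along the drain channel (34 mm wide, white groove, below the pad's top) that leads outwards to a steel catch cup 52 mm across and 10 mm high, centred 116 mm from the origin. No rim or recess.
- flask_center (a point): Yellow insulated flask, 68 mm across, 235 mm tall, standing; point at half height. To be left alone.
- squeeze_center (a point): White squeeze bottle with orange cap, 60 mm across, 181 mm tall, standing; point at half height. To be left alone.
- tub_center (a point): Green open tub, 90 mm across, 80 mm tall, standing; point at half height. To be left alone.
- dessert_center (a point): White plate 130 by 100 mm with two small cakes, 62 mm tall in all; point 20 mm above the counter. To be left alone.

How it is judged:
By the outcome, as a careful person would: the job done as asked, in the order asked, and still so for the second after the job is handed in, with the robot touching nothing.
It also fails if it takes over 48 s, if anything falls off the work surface, if the arm or the gripper's body presses on something with over 40 N, if the wrist force passes 120 N, or if a joint passes its speed limit or range.

### The arm

A 7-joint arm with a two-finger parallel gripper is mounted at the origin on the work surface. World frame = base frame: x ahead of the robot, y to its left, z up, the work surface at z = 0. Lengths are in m, angles in rad, forces in N, time in s.
With the tool pointing down it reaches from about 0.425 to 0.925 m from the base axis. Payload 6.8 kg.
Tool frame: the origin (TCP) lies on the front face of the gripper's body, between the roots of the fingers; the fingertips stand 73 mm ahead of it and the grasp point (between the pads) lies 54 mm ahead of it; z points along the fingers, y is the line along which they close (so a half turn about z gives the same grasp; the last joint's range is limited). The gripper opens to 85 mm and grips with 20 to 120 N. Pads are 22 mm wide; open, the fingers measure 114 mm over their backs; the gripper's body (76 mm by 85 mm) begins 54 mm behind the grasp point. The pads swing forward as they close: fully open they stand 13 mm farther back than shut.
Start: joints at [1.134, 0.477, 0.022, 1.555, -0.011, 1.109, -0.083], TCP at [0.218, -0.639, 0.304] pointing down, gripper open.
Joint ranges: [-2.96, 2.96], [-0.34, 2.1], [-1.41, 1.46], [0.24, 2.44], [-1.37, 4.51], [0.17, 1.92], [-2.96, 2.96]. Speed limits (rad/s): [2.39, 2.39, 3.14, 3.14, 3.14, 3.14, 3.14].

### API

Orientations are given as a unit quaternion [w, x, y, z].
In Python, from station import bot, optics gives the robot as it stands.
- The arm moves only by the tool drive_tool, never from a script. Its argument "deltas" is a list of rows, each an object with "gripper": the closure in counts, from 0 (fully open) to 255 (shut); "offset": the shift along the tool's x, y, z in units of 1000 mm (1.0 is 1000 mm), a list of three; "angular": the turn, a rotation vector about the tool's x, y, z in units of 45 degrees (1.0 is 45 degrees), a list of three. In form: [{"gripper": gripper, "offset": [dx, dy, dz], "angular": [rx, ry, rz]}, ...]. A call has 1 to 5 rows; each row is the pose to reach, as a shift and turn from the pose commanded when the call began, along the tool's axes at that moment; what a row does not reach only later rows make up. A row lasts 1/10 s, in which the tool goes at most 50 mm and 8.59 degrees, less where a joint would pass 70% of its speed; a pose out of reach is approached as far as the arm can. A call with a number of a shift or a turn outside -1 to 1 is refused whole. A call with a gripper value outside its range is refused whole. The fingers move at their own pace and stop on an object; "grip_force" is the grip in N (left out, the last holds). Time passes only in rows, so rows that repeat a pose let the fingers close. It gives the time, the measured TCP pose, the force, the opening and the grip force at its end, in the units of the state.
- bot.get_obs(): the state, without advancing time (a new reading comes with each control period).
- optics.read_camera(name): name is "scene" or "top" or "wrist"; returns the picture (420x560x3 uint8, blue, green, red); there is no depth.
- optics.camera_model(name): a dict with "fx", "fy", "cx", "cy" (pixels), "dist" ([k1, k2, p1, p2, k3] as OpenCV has them; the pictures are not rectified), "cam_to_world" (4x4, takes a point from camera to world coordinates). Camera axes: x right, y up, looking along -z (the intrinsics and any distortion apply to the point x, -y, -z); pixel columns grow to the right and rows downward; lengths in m; the calibration is good to about 2 mm. A picture is of the moment at which its call begins: read the wrist's pose just before it. camera_model takes no time and is no camera call; for the wrist camera it gives the pose at the moment of the call.
- bot.hand_in(): hands the job in; it is judged then, once.
The state is a dict: "t": time; "q": joint angles; "joint_vel": joint speeds; "joint_torque": joint torques, N m; "eef_pos": TCP position; "tool_rot": TCP orientation; "contact_force": force on the tool from outside, world axes, zero at the start; "torque": the same for the moment, N m; "gripper_width": opening from 0.0 (shut) to 1.0 (fully open); "grasp_force": force on a finger pad.
Only numpy, scipy, OpenCV 4.12 (cv2) and the standard library are available. Lean on these libraries where they do the work, as an engineer would, in place of code of your own. Each camera call takes 0.05 s, during which the arm holds its last target. There are 200 camera calls.

## Working session

There is one attempt and no reset: what is moved stays moved. The work goes in short steps, Python scripts to look and compute and a tool call to move; the robot and the scene stay as the last step left them, time stands still between calls to the robot, and variables do not carry over. Pictures are saved under pics/ and viewed, at most 10 in all, crops included, and the job is handed in when it is done.

Besides the shell and the picture viewer there is one more tool, called after "Request:" by a JSON object that holds its "fn" and its "kwargs", one argument or row to a line. drive_tool: Moves the arm, as the interface text tells. Its arguments: {"type":"object","properties":{"deltas":{"type":"array"},"grip_force":{"type":"number"}},"required":["deltas"]}

```bash
mkdir -p pics; ls
python3 - <<'E'
from station import bot, optics
import cv2,numpy as np
np.set_printoptions(precision=4,suppress=True)
for n in ["top","scene"]:
    cv2.imwrite(f"pics/{n}0.png",optics.read_camera(n))
for n in ["top","scene","wrist"]:
    m=optics.camera_model(n); print(n,m["fx"],m["fy"],m["cx"],m["cy"],m["dist"]); print(np.array(m["cam_to_world"]))
print(bot.get_obs())
E
```

```text
pics
top 424.20330946792114 424.20330946792114 275.70615368663266 224.62355189603073 [-0.0865  0.      0.      0.      0.    ]
[[ 0.0108  0.9812 -0.1927  0.1818]
 [-0.9999  0.0084 -0.0137 -0.0288]
 [-0.0118  0.1928  0.9812  1.6097]
 [ 0.      0.      0.      1.    ]]
scene 397.6195876332287 397.6195876332287 281.0734953130896 204.50692276489895 [0.0283 0.     0.     0.     0.    ]
[[ 0.2962 -0.5662  0.7692  1.5752]
 [ 0.9551  0.1684 -0.2438 -0.3739]
 [ 0.0085  0.8069  0.5906  0.9639]
 [ 0.      0.      0.      1.    ]]
wrist 361.4884953182509 361.4884953182509 278.61688700336714 209.84177875315405 [-0.0312  0.      0.      0.      0.    ]
[[ 0.3228  0.8954  0.3067  0.297 ]
 [-0.9465  0.3062  0.1023 -0.6118]
 [-0.0023 -0.3233  0.9463  0.373 ]
 [ 0.      0.      0.      1.    ]]
{'t': 0.1, 'q': array([ 1.1339,  0.4777,  0.0223,  1.5563, -0.0115,  1.1093, -0.0831]), 'joint_vel': array([ 0.0017, -0.0027, -0.    , -0.0031,  0.0007,  0.0001, -0.001 ]), 'joint_torque': array([  0.0039, -59.7758,   1.6131, -28.1954,   0.0128,   0.005 ,
        -0.    ]), 'eef_pos': array([ 0.2178, -0.6385,  0.303 ]), 'tool_rot': array([-0.0008,  0.9865,  0.1637, -0.0002]), 'contact_force': array([0.1531, 0.3446, 0.0998]), 'torque': array([ 0.0112, -0.0156,  0.0031]), 'grasp_force': 0.0, 'gripper_width': 1.0036618278278993}
```

View pics/top0.png

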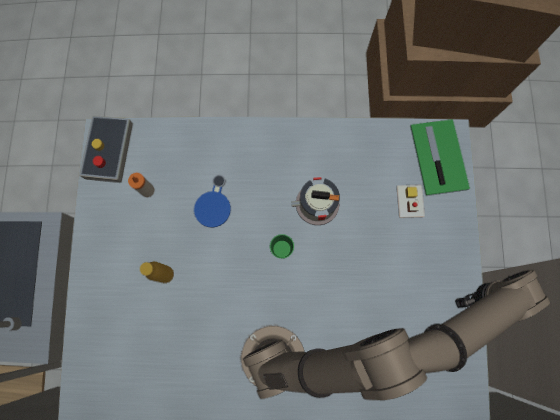

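View pics/scene0.png

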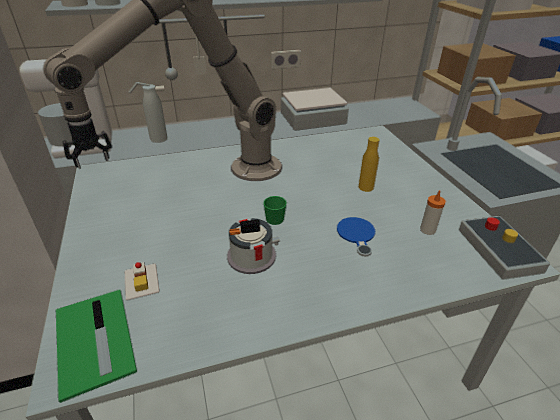

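Top view: tank lid near (319,198), spout tip at (337,197), red marks (317,179)/(321,217), nozzle (295,204); blue rest (212,209) with cup (219,181); tub (282,246) between the base and the tank. Now rough positions.

```bash
cat > h.py <<'E'
import cv2, numpy as np
from scipy.spatial.transform import Rotation as R
from station import bot, optics
np.set_printoptions(precision=4,suppress=True)
def cast(m,uv,z):
    "pixels -> world points on the plane z"
    K=np.array([[m["fx"],0,m["cx"]],[0,m["fy"],m["cy"]],[0,0,1]])
    p=cv2.undistortPoints(np.array(uv,float).reshape(-1,1,2),K,np.array(m["dist"]))[:,0]
    T=np.array(m["cam_to_world"]); d=np.c_[p[:,0],-p[:,1],-np.ones(len(p))]@T[:3,:3].T; o=T[:3,3]
    return o+d*((z-o[2])/d[:,2])[:,None]
def blobs(im,lo,hi,amin=8):
    "HSV mask -> list of (area,contour), largest first"
    k=cv2.inRange(cv2.cvtColor(im,cv2.COLOR_BGR2HSV),np.array(lo),np.array(hi))
    cs=cv2.findContours(k,cv2.RETR_EXTERNAL,cv2.CHAIN_APPROX_NONE)[0]
    return sorted([(cv2.contourArea(c),c[:,0]) for c in cs if cv2.contourArea(c)>=amin],key=lambda a:-a[0])
def circ(m,c,z):
    "contour on plane z -> centre, radius"
    w=cast(m,c,z)[:,:2]; (x,y),r=cv2.minEnclosingCircle(w.astype(np.float32)); return w.mean(0),np.array([x,y]),r
def tool():
    o=bot.get_obs(); q=o["tool_rot"]; return o,np.array(o["eef_pos"]),R.from_quat([q[1],q[2],q[3],q[0]])
E
python3 - <<'E'
from h import *
m=optics.camera_model("top"); im=cv2.imread("pics/top0.png")
a,c=blobs(im,(100,150,60),(125,255,255),100)[0]; print("rest",circ(m,c,.01))
print("cup",cast(m,[(219,181)],.01))
for a,c in blobs(im,(0,150,120),(20,255,255))[:8]: print("orange/red",a,c.mean(0),cast(m,[c.mean(0)],.121), cast(m,[c.mean(0)],.11))
for a,c in blobs(im,(170,120,100),(180,255,255))[:8]: print("red2",a,c.mean(0),cast(m,[c.mean(0)],.11))
print("nozzle",cast(m,[(293,204)],.04))
print("obst tub,flask,sq,plate",cast(m,[(282,240)],.08),cast(m,[(148,268)],.235),cast(m,[(137,181)],.18),cast(m,[(411,201)],.01))
g=cv2.resize(im[150:270,180:440],None,fx=3,fy=3,interpolation=cv2.INTER_CUBIC); cv2.imwrite("pics/c1.png",g)
o,p,r=tool(); print(p,r.as_matrix())
E
```

```text
rest (array([0.563 , 0.2398]), array([0.5656, 0.24  ]), 0.07956255227327347)
cup [[0.6692 0.2188 0.01  ]]
orange/red 163.0 [135.925 180.05 ] [[0.6381 0.512  0.121 ]] [[0.6415 0.516  0.11  ]]
orange/red 59.5 [ 97.56 160.28] [[0.716  0.6673 0.121 ]] [[0.72   0.6725 0.11  ]]
orange/red 26.5 [334.1739 197.0435] [[ 0.5778 -0.2188  0.121 ]] [[ 0.5808 -0.2203  0.11  ]]
nozzle [[ 0.5707 -0.0719  0.04  ]]
obst tub,flask,sq,plate [[ 0.4252 -0.0311  0.08  ]] [[0.3033 0.4074 0.235 ]] [[0.6165 0.4864 0.18  ]] [[ 0.5945 -0.5341  0.01  ]]
[ 0.2178 -0.6385  0.303 ] [[ 0.9464  0.3229 -0.0007]
 [ 0.3229 -0.9464  0.0015]
 [-0.0002 -0.0017 -1.    ]]
```

View pics/c1.png

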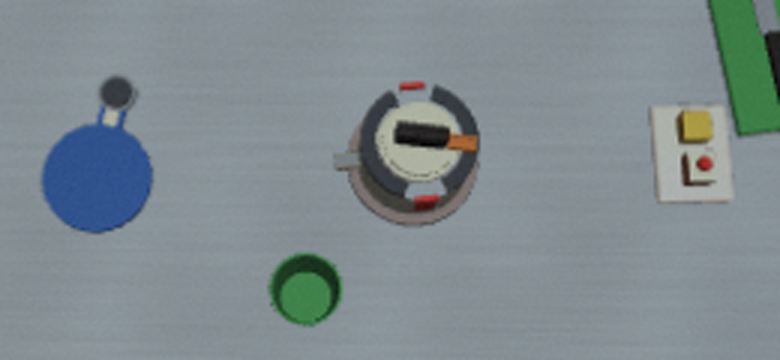

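```bash
cat >> h.py <<'E'
def plan(xyz,yaw,n):
    "per-call end rows (offset, angular units) for n 5-row calls to TCP xyz with tool pointing down at yaw"
    o,p,r=tool(); x=r.as_matrix()[:,0]; y0=np.arctan2(x[1],x[0]); dy=(yaw-y0+np.pi)%(2*np.pi)-np.pi
    down=lambda a: R.from_euler('z',a)*R.from_euler('x',np.pi)
    print("now",p,"yaw",round(y0,4),"q7",o["q"][6],"dyaw",round(dy,4),"t",o["t"],"F",o["contact_force"],"w",o["gripper_width"])
    pc,rc=p,r
    for i in range(n):
        pn=p+(np.array(xyz)-p)*(i+1)/n; rn=down(y0+dy*(i+1)/n)
        print("off",rc.inv().apply(pn-pc),"ang",(rc.inv()*rn).as_rotvec()/(np.pi/4)); pc,rc=pn,rn
E
python3 -c "
from h import *
plan([.575,-.16,.33],1.43,3)"
```

```text
now [ 0.2178 -0.6385  0.303 ] yaw 0.3288 q7 -0.0830744955794074 dyaw 1.1012 t 0.1 F [0.1531 0.3446 0.0998] w 1.0036618278278993
off [ 0.1642 -0.1125 -0.0088] ang [-0.0021 -0.0002 -0.4673]
off [ 0.1936 -0.0461 -0.009 ] ang [ 0.      0.     -0.4673]
off [ 0.1973  0.0265 -0.009 ] ang [-0.      0.     -0.4673]
```

Request:
{"fn": "drive_tool", "kwargs": {
  "deltas": [
    {"gripper": 0, "offset": [0.033, -0.0225, -0.002], "angular": [0, 0, -0.0933]},
    {"gripper": 0, "offset": [0.066, -0.045, -0.004], "angular": [0, 0, -0.187]},
    {"gripper": 0, "offset": [0.0985, -0.0675, -0.005], "angular": [0, 0, -0.28]},
    {"gripper": 0, "offset": [0.131, -0.09, -0.007], "angular": [0, 0, -0.374]},
    {"gripper": 0, "offset": [0.164, -0.1125, -0.009], "angular": [0, 0, -0.467]}
  ]
}}

```text
t: 0.6
eef_pos: [0.3374, -0.4779, 0.3126]
tool_rot: [-0.0, 0.94, 0.342, -0.0]
contact_force: [0.4, -0.4, 0.2]
gripper_width: 0.998
grasp_force: 0.0
```

Request:
{"fn": "drive_tool", "kwargs": {
  "deltas": [
    {"gripper": 0, "offset": [0.039, -0.009, -0.002], "angular": [0, 0, -0.0933]},
    {"gripper": 0, "offset": [0.077, -0.018, -0.004], "angular": [0, 0, -0.187]},
    {"gripper": 0, "offset": [0.116, -0.028, -0.005], "angular": [0, 0, -0.28]},
    {"gripper": 0, "offset": [0.155, -0.037, -0.007], "angular": [0, 0, -0.374]},
    {"gripper": 0, "offset": [0.1935, -0.046, -0.009], "angular": [0, 0, -0.467]}
  ]
}}

```text
t: 1.1
eef_pos: [0.4565, -0.3186, 0.3217]
tool_rot: [-0.0, 0.861, 0.508, -0.0]
contact_force: [-0.4, 0.8, 0.5]
gripper_width: 0.997
grasp_force: 0.0
```

Request:
{"fn": "drive_tool", "kwargs": {
  "deltas": [
    {"gripper": 0, "offset": [0.05, 0.006, -0.002], "angular": [0, 0, -0.12]},
    {"gripper": 0, "offset": [0.099, 0.013, -0.005], "angular": [0, 0, -0.24]},
    {"gripper": 0, "offset": [0.148, 0.02, -0.007], "angular": [0, 0, -0.36]},
    {"gripper": 0, "offset": [0.185, 0.025, -0.009], "angular": [0, 0, -0.44]},
    {"gripper": 0, "offset": [0.197, 0.0265, -0.009], "angular": [0, 0, -0.467]}
  ]
}}

```text
t: 1.6
eef_pos: [0.5771, -0.1557, 0.331]
tool_rot: [-0.001, 0.753, 0.659, 0.001]
contact_force: [-0.8, 0.5, 0.1]
gripper_width: 0.998
grasp_force: 0.0
```

Run:
```python
from h import *
import json
im=optics.read_camera("wrist"); im=optics.read_camera("wrist"); im=optics.read_camera("wrist")
m=optics.camera_model("wrist"); im=optics.read_camera("wrist")
json.dump({k:np.array(v).tolist() for k,v in m.items()},open("w1.json","w")); cv2.imwrite("pics/w1.png",im)
plan([.575,-.16,.33],1.43,1)
```

```text
now [ 0.5741 -0.1625  0.3303] yaw 1.4268 q7 -0.11026735496927348 dyaw 0.0032 t 1.8 F [-0.8026 -1.1911 -0.0512] w 1.0007106435431898
off [0.0026 0.0005 0.0003] ang [-0.0018  0.0013 -0.0041]
```

View pics/w1.png

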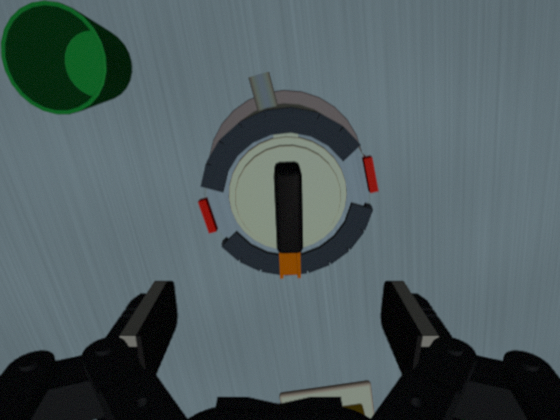

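Wrist view: bar runs vertical in the picture (288,165)–(288,250), spout at (290,265), red marks at (371,174) and (208,215), nozzle (263,90). Lid appears farther clockwise than stated; measuring on planes.

```bash
cat >> h.py <<'E'
def lidmeas(m,im,zu,verbose=True):
    "zu: height of lid underside. bar direction, centre from boss, spout tip"
    sp=[b for b in blobs(im,(8,150,100),(18,255,255),60)]
    hsv=cv2.cvtColor(im,cv2.COLOR_BGR2HSV)
    for a,c in sp[:2]:
        w=cast(m,c,zu+.026)[:,:2]; print("orange",a,c.mean(0),w.mean(0),"minrect",cv2.minAreaRect(w.astype(np.float32)))
    for a,c in blobs(im,(18,15,130),(45,110,255),500)[:2]:
        w=cast(m,c,zu+.015)[:,:2]; print("boss",a,c.mean(0),"minrect",cv2.minAreaRect(w.astype(np.float32)),"enc",cv2.minEnclosingCircle(w.astype(np.float32)))
E
python3 - <<'E'
from h import *
import json
m=json.load(open("w1.json")); im=cv2.imread("pics/w1.png")
lidmeas(m,im,.1)
print(im[200,250],im[200,330],im[265,290],im[200,288], cv2.cvtColor(im[200:201,250:251],cv2.COLOR_BGR2HSV))
for lo,hi in (((0,180,100),(6,255,255)),((172,180,100),(180,255,255))):
  for a,c in blobs(im,lo,hi,60)[:3]: print("red",a,c.mean(0),cast(m,[c.mean(0)],.113), cast(m,[c.mean(0)],.1))
k=blobs(im[150:260,265:315],(0,0,0),(180,255,45),300)
for a,c in k[:2]:
    w=cast(m,c+[265,150],.155)[:,:2]; print("bar",a,cv2.minAreaRect(w.astype(np.float32)))
E
```

```text
orange 420.5 [289.5169 264.573 ] [ 0.5754 -0.2213] minrect ((0.5753564238548279, -0.22172744572162628), (0.0226943027228117, 0.017946936190128326), 81.89590454101562)
[129 144 132] [132 144 134] [  0  70 134] [21 18 21] [[[ 54  27 144]]]
red 211.0 [370.3947 174.4737] [[ 0.6508 -0.1562  0.113 ]] [[ 0.6537 -0.1597  0.1   ]]
red 186.0 [207.0571 215.9286] [[ 0.5118 -0.1727  0.113 ]] [[ 0.5084 -0.1769  0.1   ]]
bar 2148.0 ((0.5814392566680908, -0.1618512123823166), (0.06796129792928696, 0.0184212364256382), 83.02876281738281)
```

Everything agrees: axis ≈ (0.5815, −0.1645), slot axis at 0.118 rad, lid x at −1.69 rad, i.e. 1.81 rad counter-clockwise to go.

```bash
python3 -c "
from h import *
plan([.5815,-.1645,.194],1.4516,1)"
```

```text
now [ 0.5741 -0.1625  0.3303] yaw 1.4268 q7 -0.11026735496927348 dyaw 0.0248 t 1.8 F [-0.8026 -1.1911 -0.0512] w 1.0007106435431898
off [-0.0008  0.0078  0.1363] ang [-0.0018  0.0013 -0.0316]
```

Request:
{"fn": "drive_tool", "kwargs": {
  "deltas": [
    {"gripper": 0, "offset": [-0.001, 0.008, 0.02], "angular": [0, 0, -0.03]},
    {"gripper": 0, "offset": [-0.001, 0.008, 0.05], "angular": [0, 0, -0.03]},
    {"gripper": 0, "offset": [-0.001, 0.008, 0.075], "angular": [0, 0, -0.03]},
    {"gripper": 0, "offset": [-0.001, 0.008, 0.085], "angular": [0, 0, -0.03]},
    {"gripper": 0, "offset": [-0.001, 0.008, 0.085], "angular": [0, 0, -0.03]}
  ]
}}

```text
t: 2.3
eef_pos: [0.5812, -0.1648, 0.2445]
tool_rot: [-0.001, 0.749, 0.663, -0.001]
contact_force: [-0.6, 1.3, 0.5]
gripper_width: 1.001
grasp_force: 0.0
```

Run:
```python
from h import *
im=optics.read_camera("wrist"); m=optics.camera_model("wrist"); im=optics.read_camera("wrist")
cv2.imwrite("pics/w2.png",im)
lidmeas(m,im,.1)
for a,c in blobs(im,(0,180,100),(6,255,255),60)[:3]: print("red",a,c.mean(0),cast(m,[c.mean(0)],.113))
for a,c in blobs(im,(0,0,0),(180,255,45),300)[:4]:
    w=cast(m,c,.155)[:,:2]; print("bar",a,c.mean(0),cv2.minAreaRect(w.astype(np.float32)))
plan([.5815,-.1645,.194],1.4516,1)
```

```text
orange 469.5 [278.9429 328.2857] [ 0.5753 -0.2243] minrect ((0.5752368569374084, -0.2249079942703247), (0.01659039780497551, 0.01764390803873539), 83.12039947509766)
red 429.5 [391.6381 204.7143] [[ 0.6508 -0.1555  0.113 ]]
red 370.0 [168.75   254.9688] [[ 0.5125 -0.1719  0.113 ]]
bar 29913.0 [279.4392 369.5848] ((0.5757430195808411, -0.2225872278213501), (0.09620509296655655, 0.3411051034927368), 83.12519073486328)
bar 5076.5 [288.884  267.1571] ((0.5865586996078491, -0.1687914878129959), (0.08091673254966736, 0.06925558298826218), 47.20716857910156)
bar 4172.0 [44.8854 54.9931] ((0.4970707893371582, -0.059950217604637146), (0.046189453452825546, 0.02899393066763878), 64.57355499267578)
bar 346.0 [ 4.4205 80.9091] ((0.47783923149108887, -0.06538250297307968), (0.017109500244259834, 0.007835142314434052), 69.88277435302734)
now [ 0.5829 -0.1641  0.247 ] yaw 1.4511 q7 -0.12772796023408498 dyaw 0.0005 t 2.4 F [0.2886 0.4146 0.1675] w 1.0049938833794285
off [-0.0005 -0.0014  0.053 ] ang [ 0.0015  0.0007 -0.0007]
```

View pics/w2.png

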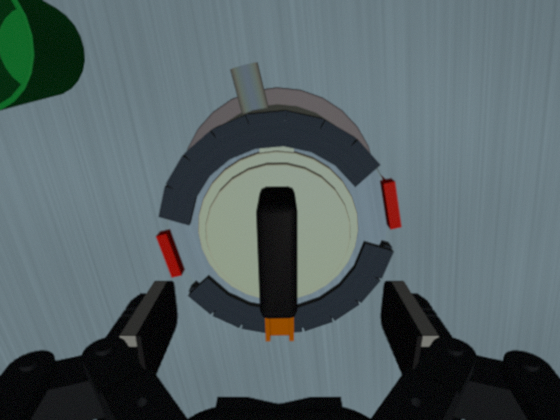

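Bar is vertical at column 278, centred between the fingers; red marks (391,204)/(170,254) reconfirm axis and slot angle 0.118. Descend and grip.

Request:
{"fn": "drive_tool", "kwargs": {
  "deltas": [
    {"gripper": 0, "offset": [0, -0.0005, 0.02], "angular": [0, 0, 0]},
    {"gripper": 0, "offset": [0, -0.0005, 0.04], "angular": [0, 0, 0]},
    {"gripper": 0, "offset": [0, -0.0005, 0.052], "angular": [0, 0, 0]},
    {"gripper": 0, "offset": [0, -0.0005, 0.052], "angular": [0, 0, 0]},
    {"gripper": 120, "offset": [0, -0.0005, 0.052], "angular": [0, 0, 0]}
  ],
  "grip_force": 45
}}

```text
t: 2.9
eef_pos: [0.5828, -0.1631, 0.1949]
tool_rot: [0.001, 0.748, 0.664, 0.0]
contact_force: [-0.1, 0.1, 0.6]
gripper_width: 0.857
grasp_force: 0.0
```

Request:
{"fn": "drive_tool", "kwargs": {
  "deltas": [
    {"gripper": 255, "offset": [0, 0, 0], "angular": [0, 0, 0]},
    {"gripper": 255, "offset": [0, 0, 0], "angular": [0, 0, 0]},
    {"gripper": 255, "offset": [0, 0, 0], "angular": [0, 0, 0]},
    {"gripper": 255, "offset": [0, 0, 0], "angular": [0, 0, 0]},
    {"gripper": 255, "offset": [0, 0, 0], "angular": [0, 0, 0]}
  ],
  "grip_force": 45
}}

```text
t: 3.4
eef_pos: [0.5826, -0.163, 0.1945]
tool_rot: [0.0, 0.748, 0.664, 0.0]
contact_force: [0.0, -0.3, 4.1]
gripper_width: 0.229
grasp_force: 45.8
```

Request:
{"fn": "drive_tool", "kwargs": {
  "deltas": [
    {"gripper": 255, "offset": [0, 0, 0], "angular": [0, 0, -0.06]},
    {"gripper": 255, "offset": [0, 0, 0], "angular": [0, 0, -0.16]},
    {"gripper": 255, "offset": [0, 0, 0], "angular": [0, 0, -0.28]},
    {"gripper": 255, "offset": [0, 0, 0], "angular": [0, 0, -0.4]},
    {"gripper": 255, "offset": [0, 0, 0], "angular": [0, 0, -0.5]}
  ]
}}

```text
t: 3.9
eef_pos: [0.5827, -0.1632, 0.1945]
tool_rot: [0.001, 0.602, 0.798, 0.0]
contact_force: [-0.8, -0.2, 3.7]
gripper_width: 0.225
grasp_force: 45.7
```

Run:
```python
from h import *
plan([.5815,-.164,.194],0.118+np.pi,1); print(bot.get_obs()["torque"])
```

```text
now [ 0.5827 -0.1632  0.1945] yaw 1.8484 q7 0.19021380492435155 dyaw 1.4112 t 3.9 F [-0.8489 -0.2134  3.6922] w 0.2249686122144545
off [-0.0004 -0.0013  0.0005] ang [ 0.0004  0.0014 -1.7968]
[-0.0342  0.1552 -0.1839]
```

Request:
{"fn": "drive_tool", "kwargs": {
  "deltas": [
    {"gripper": 255, "offset": [0, 0, 0], "angular": [0, 0, -0.12]},
    {"gripper": 255, "offset": [0, 0, 0], "angular": [0, 0, -0.24]},
    {"gripper": 255, "offset": [0, 0, 0], "angular": [0, 0, -0.36]},
    {"gripper": 255, "offset": [0, 0, 0], "angular": [0, 0, -0.48]},
    {"gripper": 255, "offset": [0, 0, 0], "angular": [0, 0, -0.6]}
  ]
}}

```text
t: 4.4
eef_pos: [0.5825, -0.1634, 0.1945]
tool_rot: [0.0, 0.4, 0.917, -0.0]
contact_force: [-1.3, 0.8, 3.7]
gripper_width: 0.23
grasp_force: 45.8
```

Request:
{"fn": "drive_tool", "kwargs": {
  "deltas": [
    {"gripper": 255, "offset": [0, 0, 0], "angular": [0, 0, -0.12]},
    {"gripper": 255, "offset": [0, 0, 0], "angular": [0, 0, -0.24]},
    {"gripper": 255, "offset": [0, 0, 0], "angular": [0, 0, -0.36]},
    {"gripper": 255, "offset": [0, 0, 0], "angular": [0, 0, -0.48]},
    {"gripper": 255, "offset": [0, 0, 0], "angular": [0, 0, -0.6]}
  ]
}}

```text
t: 4.9
eef_pos: [0.5812, -0.1655, 0.1946]
tool_rot: [-0.001, 0.176, 0.984, -0.002]
contact_force: [-7.9, -4.9, 10.7]
gripper_width: 0.225
grasp_force: 46.7
```

Request:
{"fn": "drive_tool", "kwargs": {
  "deltas": [
    {"gripper": 255, "offset": [0, 0, 0], "angular": [0, 0, -0.12]},
    {"gripper": 255, "offset": [0, 0, 0], "angular": [0, 0, -0.25]},
    {"gripper": 255, "offset": [0, 0, 0], "angular": [0, 0, -0.38]},
    {"gripper": 255, "offset": [0, 0, 0], "angular": [0, 0, -0.5]},
    {"gripper": 255, "offset": [0, 0, 0], "angular": [0, 0, -0.59]}
  ]
}}

```text
t: 5.4
eef_pos: [0.5822, -0.1663, 0.1946]
tool_rot: [-0.0, -0.054, 0.999, -0.002]
contact_force: [-2.3, -5.1, 5.8]
gripper_width: 0.228
grasp_force: 46.1
```

Run:
```python
from h import *
im=optics.read_camera("wrist"); m=optics.camera_model("wrist"); im=optics.read_camera("wrist")
cv2.imwrite("pics/w3.png",im)
lidmeas(m,im,.1)
plan([.5815,-.164,.194],0.118+np.pi,1); print(bot.get_obs()["torque"])
```

```text
now [ 0.5821 -0.1662  0.1946] yaw -3.0338 q7 1.4172605637660745 dyaw 0.0102 t 5.5 F [-3.3319 -5.536   7.2948] w 0.23001474158427998
off [0.0004 0.0023 0.0006] ang [-0.0047 -0.0009 -0.013 ]
[-1.0187  0.608   0.0306]
```

View pics/w3.png

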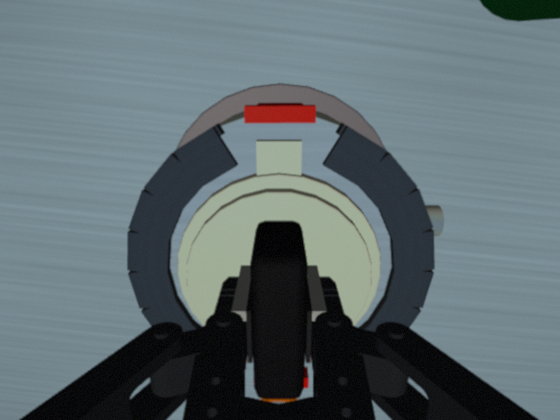

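Lug at (279,157) is centred in the slot under the red mark (280,114). Relax the small side load, then lift straight.

Request:
{"fn": "drive_tool", "kwargs": {
  "deltas": [
    {"gripper": 255, "offset": [0.0005, -0.0025, 0], "angular": [0, 0, -0.01]},
    {"gripper": 255, "offset": [0.0005, -0.0025, -0.004], "angular": [0, 0, -0.01]},
    {"gripper": 255, "offset": [0.0005, -0.0025, -0.01], "angular": [0, 0, -0.01]},
    {"gripper": 255, "offset": [0.0005, -0.0025, -0.018], "angular": [0, 0, -0.01]},
    {"gripper": 255, "offset": [0.0005, -0.0025, -0.028], "angular": [0, 0, -0.01]}
  ]
}}

```text
t: 6.0
eef_pos: [0.5819, -0.1652, 0.2223]
tool_rot: [-0.0, -0.059, 0.998, 0.0]
contact_force: [0.1, -0.8, -2.6]
gripper_width: 0.228
grasp_force: 44.8
```

Request:
{"fn": "drive_tool", "kwargs": {
  "deltas": [
    {"gripper": 255, "offset": [0, 0, -0.015], "angular": [0, 0, 0]},
    {"gripper": 255, "offset": [0, 0, -0.035], "angular": [0, 0, 0]},
    {"gripper": 255, "offset": [0, 0, -0.055], "angular": [0, 0, 0]},
    {"gripper": 255, "offset": [0, 0, -0.072], "angular": [0, 0, 0]},
    {"gripper": 255, "offset": [0, 0, -0.08], "angular": [0, 0, 0]}
  ]
}}

```text
t: 6.5
eef_pos: [0.5828, -0.1653, 0.3045]
tool_rot: [0.002, -0.059, 0.998, -0.0]
contact_force: [-0.1, 0.5, -1.9]
gripper_width: 0.225
grasp_force: 44.9
```

```bash
python3 -c "
from h import *
plan([.565,.06,.30],2.94,2)"
```

```text
now [ 0.5828 -0.1653  0.3045] yaw -3.0239 q7 1.5160676510691125 dyaw -0.3193 t 6.5 F [-0.0906  0.5328 -1.8871] w 0.22453618062416142
off [-0.0044  0.1129  0.0021] ang [-0.0012  0.0039  0.2033]
off [0.0136 0.1122 0.0023] ang [-0.     -0.      0.2033]
```

Request:
{"fn": "drive_tool", "kwargs": {
  "deltas": [
    {"gripper": 255, "offset": [0, 0.01, 0], "angular": [0, 0, 0.02]},
    {"gripper": 255, "offset": [-0.001, 0.03, 0], "angular": [0, 0, 0.06]},
    {"gripper": 255, "offset": [-0.002, 0.055, 0], "angular": [0, 0, 0.1]},
    {"gripper": 255, "offset": [-0.003, 0.083, 0], "angular": [0, 0, 0.15]},
    {"gripper": 255, "offset": [-0.004, 0.113, 0], "angular": [0, 0, 0.2]}
  ]
}}

```text
t: 7.0
eef_pos: [0.5718, -0.0515, 0.3008]
tool_rot: [-0.001, 0.021, 1.0, 0.0]
contact_force: [0.5, 0.6, -2.5]
gripper_width: 0.224
grasp_force: 45.0
```

Request:
{"fn": "drive_tool", "kwargs": {
  "deltas": [
    {"gripper": 255, "offset": [0.004, 0.03, 0], "angular": [0, 0, 0.06]},
    {"gripper": 255, "offset": [0.007, 0.06, 0], "angular": [0, 0, 0.12]},
    {"gripper": 255, "offset": [0.01, 0.085, 0], "angular": [0, 0, 0.17]},
    {"gripper": 255, "offset": [0.012, 0.104, 0], "angular": [0, 0, 0.2]},
    {"gripper": 255, "offset": [0.0135, 0.112, 0], "angular": [0, 0, 0.2]}
  ]
}}

```text
t: 7.5
eef_pos: [0.5625, 0.0627, 0.3013]
tool_rot: [-0.001, 0.096, 0.995, 0.0]
contact_force: [0.3, -0.8, -2.4]
gripper_width: 0.232
grasp_force: 44.9
```

Run:
```python
from h import *
import json
for i in range(3): im=optics.read_camera("wrist")
m=optics.camera_model("wrist"); im=optics.read_camera("wrist")
json.dump({k:np.array(v).tolist() for k,v in m.items()},open("w4.json","w")); cv2.imwrite("pics/w4.png",im)
for a,c in blobs(im,(100,150,40),(125,255,255),300)[:2]: 
    w=cast(m,c,.01)[:,:2].astype(np.float32); print("rest",a,c.mean(0),cv2.minEnclosingCircle(w),cv2.fitEllipse(w))
lidmeas(m,im,.206)
plan([.565,.24,.30],2.94,2)
```

```text
rest 16227.5 [455.6605 140.9317] ((0.5692930221557617, 0.2395922839641571), 0.0837002843618393) ((0.5603877305984497, 0.2411080300807953), (0.13958102464675903, 0.15344206988811493), 77.19290161132812)
now [0.5636 0.0586 0.3014] yaw 2.9445 q7 0.8432200792597135 dyaw -0.0045 t 7.7 F [-0.1155 -0.4454 -2.1469] w 0.2283824134355881
off [0.0171 0.0891 0.0006] ang [-0.0013 -0.0008  0.0029]
off [0.0173 0.089  0.0007] ang [-0.     -0.      0.0029]
```

View pics/w4.png

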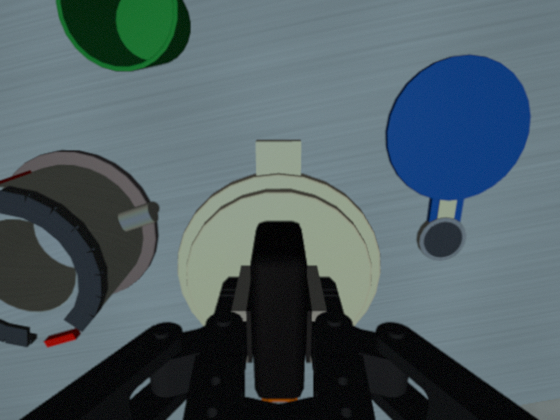

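Run:
```python
from h import *
import json
m=json.load(open("w4.json")); im=cv2.imread("pics/w4.png")
hsv=cv2.cvtColor(im,cv2.COLOR_BGR2HSV)
k=cv2.morphologyEx(cv2.inRange(hsv,(100,150,40),(125,255,255)),cv2.MORPH_OPEN,cv2.getStructuringElement(cv2.MORPH_ELLIPSE,(31,31)))
c=max(cv2.findContours(k,0,1)[0],key=cv2.contourArea)[:,0]
w=cast(m,c,.01)[:,:2].astype(np.float32); e=cv2.fitEllipse(w); print("rest",e,cv2.minEnclosingCircle(w)); rc=np.array(e[0])
# cup rim: not-background blob around (441,238)
g=cv2.cvtColor(im,cv2.COLOR_BGR2GRAY)[205:270,405:480]
h=cv2.HoughCircles(cv2.medianBlur(g,3),cv2.HOUGH_GRADIENT,1,50,param1=80,param2=12,minRadius=17,maxRadius=30); print(h)
for q in h[0]:
    p=cast(m,[q[:2]+[405,205]],.01)[0,:2]; d=p-rc; print("cup",p,"dist",np.hypot(*d),"yaw",np.arctan2(d[1],d[0]))
wm=cv2.inRange(hsv,(20,25,120),(60,120,255)); wm[:, :]&=255
# channel white between blue
cs=[x[:,0] for x in cv2.findContours(wm[180:225,420:480],0,1)[0] if cv2.contourArea(x)>20]
for x in cs: p=cast(m,[x.mean(0)+[420,180]],.007)[0,:2]; d=p-rc; print("chan",p,np.hypot(*d),np.arctan2(d[1],d[0]))
# lid disc edge & lug in tool frame
T=np.array(m["cam_to_world"]); 
o,p,r=tool(); 
def tf(uv,z): return [r.inv().apply(q-p)[:2] for q in cast(m,uv,z)]
print("lug end",tf([(257,141),(301,141),(279,141)],p[2]-.194+.106),"bar end",tf([(279,222)],p[2]-.194+.155),"boss",tf([(279,189)],p[2]-.194+.115),"disc",tf([(279,175),(179,262),(380,262)],p[2]-.194+.108))
```

```text
rest ((0.5565057992935181, 0.24206529557704926), (0.14045964181423187, 0.14238765835762024), 157.33181762695312) ((0.5566886067390442, 0.24189524352550507), 0.0718202069401741)
[[[33.5 33.5 22.3]]]
cup [0.6692 0.2166] dist 0.11548420734861758 yaw -0.22196495762168705
chan [0.6378 0.2281] 0.08243788179586868 -0.17028306264652904
lug end [array([ 0.0612, -0.0087]), array([0.0613, 0.0105]), array([0.0612, 0.0009])] bar end [array([0.0423, 0.0008])] boss [array([0.0421, 0.0009])] disc [array([0.0466, 0.0009]), array([ 0.0037, -0.0471]), array([0.0039, 0.0496])]
```

Rest centre (0.5566, 0.242), r 71.8 mm ✓., cup 115.5 mm away ✓ at yaw −0.222; lug at (279,141) symmetric, so lid is square in the grip.

```bash
python3 -c "
from h import *
plan([.555,.2415,.30],2.9196,2)"
```

```text
now [0.5636 0.0586 0.3014] yaw 2.9445 q7 0.8432200792597135 dyaw -0.0249 t 7.7 F [-0.1155 -0.4454 -2.1469] w 0.2283824134355881
off [0.0221 0.0888 0.0006] ang [-0.0013 -0.0008  0.0158]
off [0.0232 0.0886 0.0007] ang [ 0.     -0.      0.0158]
```

Request:
{"fn": "drive_tool", "kwargs": {
  "deltas": [
    {"gripper": 255, "offset": [0.003, 0.012, 0], "angular": [0, 0, 0.005]},
    {"gripper": 255, "offset": [0.009, 0.036, 0], "angular": [0, 0, 0.01]},
    {"gripper": 255, "offset": [0.018, 0.07, 0], "angular": [0, 0, 0.015]},
    {"gripper": 255, "offset": [0.027, 0.108, 0], "angular": [0, 0, 0.02]},
    {"gripper": 255, "offset": [0.036, 0.142, 0], "angular": [0, 0, 0.03]}
  ]
}}

```text
t: 8.2
eef_pos: [0.5562, 0.2073, 0.3019]
tool_rot: [0.0, 0.111, 0.994, 0.0]
contact_force: [0.2, -0.2, -2.0]
gripper_width: 0.228
grasp_force: 44.9
```

Request:
{"fn": "drive_tool", "kwargs": {
  "deltas": [
    {"gripper": 255, "offset": [0.006, 0.022, 0], "angular": [0, 0, 0]},
    {"gripper": 255, "offset": [0.009, 0.034, 0], "angular": [0, 0, 0]},
    {"gripper": 255, "offset": [0.009, 0.036, 0.015], "angular": [0, 0, 0]},
    {"gripper": 255, "offset": [0.009, 0.036, 0.045], "angular": [0, 0, 0]},
    {"gripper": 255, "offset": [0.009, 0.036, 0.075], "angular": [0, 0, 0]}
  ]
}}

```text
t: 8.7
eef_pos: [0.556, 0.2407, 0.225]
tool_rot: [0.0, 0.111, 0.994, -0.001]
contact_force: [-0.1, -0.7, -2.5]
gripper_width: 0.228
grasp_force: 45.1
```

Request:
{"fn": "drive_tool", "kwargs": {
  "deltas": [
    {"gripper": 255, "offset": [0, 0, 0.025], "angular": [0, 0, 0]},
    {"gripper": 255, "offset": [0, 0, 0.045], "angular": [0, 0, 0]},
    {"gripper": 255, "offset": [0, 0, 0.06], "angular": [0, 0, 0]},
    {"gripper": 255, "offset": [0, 0, 0.065], "angular": [0, 0, 0]},
    {"gripper": 255, "offset": [0, 0, 0.065], "angular": [0, 0, 0]}
  ]
}}

```text
t: 9.2
eef_pos: [0.5553, 0.2421, 0.1611]
tool_rot: [-0.0, 0.11, 0.994, -0.0]
contact_force: [0.2, 0.1, -2.5]
gripper_width: 0.227
grasp_force: 45.0
```

Run:
```python
from h import *
for i in range(3): im=optics.read_camera("wrist")
P=[]
for i in range(3): im=optics.read_camera("top"); P.append(tool()[1])
print("mean TCP",np.mean(P,0))
plan([.555,.2415,.105],2.9196,1)
m=optics.camera_model("wrist"); im=optics.read_camera("wrist")
cv2.imwrite("pics/w5.png",im)
```

```text
mean TCP [0.5557 0.2433 0.1629]
now [0.5557 0.2432 0.1628] yaw 2.9213 q7 0.3764028807494283 dyaw -0.0017 t 9.5 F [-0.149   0.1315 -1.7245] w 0.2313348591765553
off [ 0.0003 -0.0019  0.0578] ang [0.0011 0.0017 0.0021]
```

View pics/w5.png

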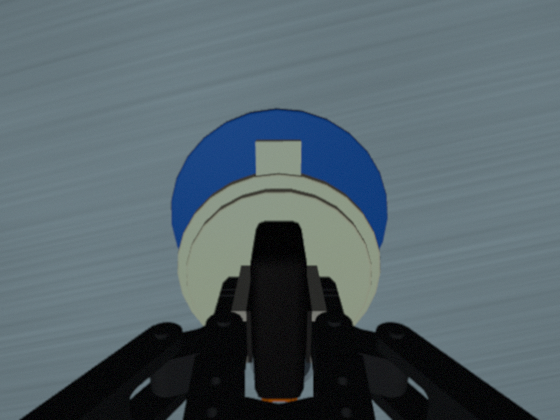

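Blue pad spans columns 172–387 and lid disc 179–380, both centred at 279.5. Check along the bar as well.

Run:
```python
from h import *
m=optics.camera_model("wrist"); o,p,r=tool()
tf=lambda uv,z: r.inv().apply(cast(m,[uv],z)[0]-p)[:2]
zu=p[2]-.0945
print("pad far edge",tf((279,109),.01)-[.072,0],"lug",tf((279,141),zu+.006)-[.064,0],"boss",tf((279,189),zu+.015)-[.044,0],"disc",tf((279,175),zu+.008)-[.05,0])
im=cv2.imread("pics/w5.png"); k=cv2.inRange(cv2.cvtColor(im,cv2.COLOR_BGR2HSV),(100,150,40),(125,255,255))
c=max(cv2.findContours(k,0,1)[0],key=cv2.contourArea)[:,0]; c=c[(c[:,1]<200)&((c[:,1]<135)|(c[:,0]<185)|(c[:,0]>375))]
w=cast(m,c,.01)[:,:2]
A=np.c_[2*w,np.ones(len(w))]; s=np.linalg.lstsq(A,(w**2).sum(1),rcond=None)[0]; print("pad",s[:2],np.sqrt(s[2]+s[:2]@s[:2]), "in tool",r.inv().apply(np.r_[s[:2],0]-p)[:2])
```

```text
pad far edge [-0.0014  0.0002] lug [-0.0033  0.0001] boss [-0.0024  0.0001] disc [-0.0039  0.0001]
pad [0.5558 0.2434] 0.07022938437956648 in tool [-0.      0.0001]
```

Within ~2 mm; nudge 1.5 mm along tool x and lower.

Request:
{"fn": "drive_tool", "kwargs": {
  "deltas": [
    {"gripper": 255, "offset": [0.0015, 0, 0.015], "angular": [0, 0, 0]},
    {"gripper": 255, "offset": [0.0015, 0, 0.032], "angular": [0, 0, 0]},
    {"gripper": 255, "offset": [0.0015, 0, 0.045], "angular": [0, 0, 0]},
    {"gripper": 255, "offset": [0.0015, 0, 0.051], "angular": [0, 0, 0]},
    {"gripper": 255, "offset": [0.0015, 0, 0.053], "angular": [0, 0, 0]}
  ]
}}

```text
t: 10.05
eef_pos: [0.5531, 0.2431, 0.1074]
tool_rot: [-0.001, 0.11, 0.994, -0.001]
contact_force: [0.3, 0.4, -2.2]
gripper_width: 0.228
grasp_force: 45.0
```

Request:
{"fn": "drive_tool", "kwargs": {
  "deltas": [
    {"gripper": 255, "offset": [0, 0, 0.001], "angular": [0, 0, 0]},
    {"gripper": 255, "offset": [0, 0, 0.002], "angular": [0, 0, 0]},
    {"gripper": 255, "offset": [0, 0, 0.002], "angular": [0, 0, 0]},
    {"gripper": 255, "offset": [0, 0, 0.002], "angular": [0, 0, 0]}
  ]
}}

```text
t: 10.45
eef_pos: [0.554, 0.2434, 0.1073]
tool_rot: [0.0, 0.11, 0.994, 0.0]
contact_force: [-0.6, -0.6, -2.7]
gripper_width: 0.231
grasp_force: 45.0
```

Request:
{"fn": "drive_tool", "kwargs": {
  "deltas": [
    {"gripper": 255, "offset": [0, 0, 0.001], "angular": [0, 0, 0]},
    {"gripper": 255, "offset": [0, 0, 0.001], "angular": [0, 0, 0]},
    {"gripper": 255, "offset": [0, 0, 0.001], "angular": [0, 0, 0]}
  ]
}}

```text
t: 10.75
eef_pos: [0.5538, 0.2433, 0.106]
tool_rot: [0.0, 0.11, 0.994, -0.0]
contact_force: [0.0, 0.1, -2.3]
gripper_width: 0.225
grasp_force: 45.0
```

Request:
{"fn": "drive_tool", "kwargs": {
  "deltas": [
    {"gripper": 255, "offset": [0, 0, 0.001], "angular": [0, 0, 0]},
    {"gripper": 255, "offset": [0, 0, 0.001], "angular": [0, 0, 0]},
    {"gripper": 255, "offset": [0, 0, 0.001], "angular": [0, 0, 0]}
  ]
}}

```text
t: 11.05
eef_pos: [0.5537, 0.2433, 0.1048]
tool_rot: [-0.0, 0.11, 0.994, -0.0]
contact_force: [-0.3, -0.3, -1.4]
gripper_width: 0.224
grasp_force: 45.0
```

Request:
{"fn": "drive_tool", "kwargs": {
  "deltas": [
    {"gripper": 255, "offset": [0, 0, 0.0007], "angular": [0, 0, 0]},
    {"gripper": 255, "offset": [0, 0, 0.0007], "angular": [0, 0, 0]},
    {"gripper": 255, "offset": [0, 0, 0.0007], "angular": [0, 0, 0]}
  ]
}}

```text
t: 11.35
eef_pos: [0.5538, 0.2434, 0.1045]
tool_rot: [0.0, 0.11, 0.994, -0.0]
contact_force: [-1.7, -1.6, 2.6]
gripper_width: 0.229
grasp_force: 45.5
```

Contact made. Release and check before retreating.

Request:
{"fn": "drive_tool", "kwargs": {
  "deltas": [
    {"gripper": 170, "offset": [0, 0, 0], "angular": [0, 0, 0]},
    {"gripper": 150, "offset": [0, 0, 0], "angular": [0, 0, 0]},
    {"gripper": 100, "offset": [0, 0, 0], "angular": [0, 0, 0]},
    {"gripper": 50, "offset": [0, 0, 0], "angular": [0, 0, 0]},
    {"gripper": 0, "offset": [0, 0, 0], "angular": [0, 0, 0]}
  ]
}}

```text
t: 11.85
eef_pos: [0.5538, 0.2433, 0.1042]
tool_rot: [-0.0, 0.11, 0.994, 0.0]
contact_force: [0.2, 0.8, -0.3]
gripper_width: 0.9
grasp_force: 0.0
```

Request:
{"fn": "drive_tool", "kwargs": {
  "deltas": [
    {"gripper": 0, "offset": [0, 0, 0], "angular": [0, 0, 0]},
    {"gripper": 0, "offset": [0, 0, 0], "angular": [0, 0, 0]},
    {"gripper": 0, "offset": [0, 0, -0.01], "angular": [0, 0, 0]},
    {"gripper": 0, "offset": [0, 0, -0.03], "angular": [0, 0, 0]},
    {"gripper": 0, "offset": [0, 0, -0.06], "angular": [0, 0, 0]}
  ]
}}

```text
t: 12.35
eef_pos: [0.553, 0.2429, 0.1642]
tool_rot: [-0.001, 0.11, 0.994, -0.001]
contact_force: [-0.2, 0.1, -0.1]
gripper_width: 0.999
grasp_force: 0.0
```

Request:
{"fn": "drive_tool", "kwargs": {
  "deltas": [
    {"gripper": 0, "offset": [0.01, 0, -0.04], "angular": [0, 0, 0]},
    {"gripper": 0, "offset": [0.03, 0, -0.08], "angular": [0, 0, 0]},
    {"gripper": 0, "offset": [0.05, 0, -0.12], "angular": [0, 0, 0]},
    {"gripper": 0, "offset": [0.06, 0, -0.14], "angular": [0, 0, 0]},
    {"gripper": 0, "offset": [0.06, 0, -0.14], "angular": [0, 0, 0]}
  ]
}}

```text
t: 12.85
eef_pos: [0.4946, 0.2586, 0.3085]
tool_rot: [0.003, 0.109, 0.994, 0.002]
contact_force: [0.0, 0.5, 0.3]
gripper_width: 1.0
grasp_force: 0.0
```

Run:
```python
from h import *
import json
for i in range(3): im=optics.read_camera("wrist")
m=optics.camera_model("wrist"); im=optics.read_camera("wrist")
json.dump({k:np.array(v).tolist() for k,v in m.items()},open("w6.json","w")); cv2.imwrite("pics/w6.png",im)
print(tool()[1],bot.get_obs()["t"])
lidmeas(m,im,.01)
for a,c in blobs(im,(100,150,40),(125,255,255),300)[:2]: print("blue",a,cv2.fitEllipse(cast(m,cv2.convexHull(c)[:,0],.01)[:,:2].astype(np.float32)))
```

```text
[0.4954 0.2555 0.3032] 13.05
orange 186.5 [280.     286.8689] [0.612  0.2309] minrect ((0.612143874168396, 0.23030194640159607), (0.015972979366779327, 0.01952941156923771), 77.78633880615234)
blue 5260.0 ((0.5647958517074585, 0.24185451865196228), (0.13939127326011658, 0.16543294489383698), 80.57557678222656)
```

View pics/w6.png

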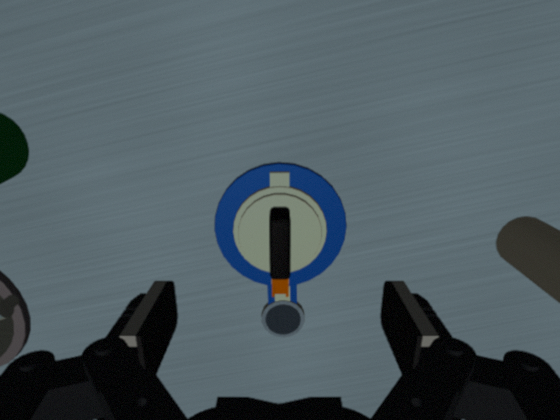

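Lid lies on the pad, spout (280,287) directly over the channel towards the cup (283,318). Final numeric check of centring and of the bystanders.

Run:
```python
from h import *
import json
m=json.load(open("w6.json")); im=cv2.imread("pics/w6.png")
c=lambda u,v,z: cast(m,[(u,v)],z)[0,:2]
a=c(279.5,172.5,.016); d=np.array([np.cos(-.222),np.sin(-.222)])
print("lid centre from lug",a+.064*d); far=c(280.5,163,.01); print("pad centre from far edge",far+.072*d)
lu=c(279.5,172.5,.016); sp=c(280.2,293.5,.033); v=sp-lu; print("lug-spout len (132)",np.hypot(*v),"yaw",np.arctan2(v[1],v[0]))
cu=c(283,317.5,.01); 
hsv=cv2.cvtColor(im,cv2.COLOR_BGR2HSV); k=cv2.inRange(hsv,(100,150,40),(125,255,255))
b=max(cv2.findContours(k,0,1)[0],key=cv2.contourArea)[:,0]; b=b[b[:,1]<270]; w=cast(m,b,.01)[:,:2]; 
w=w[np.hypot(*(w-[.5566,.242]).T)>.064]
s=np.linalg.lstsq(np.c_[2*w,np.ones(len(w))],(w**2).sum(1),rcond=None)[0]; print("pad fit",s[:2],np.sqrt(s[2]+s[:2]@s[:2])); e=cu-s[:2]; print("cup",cu,np.hypot(*e),np.arctan2(e[1],e[0]))
t0=cv2.imread("pics/top0.png"); t1=optics.read_camera("top"); cv2.imwrite("pics/end.png",t1)
for n,lo,hi in (("flask",(15,150,60),(28,255,255)),("cap",(5,150,120),(14,255,255)),("tub",(55,150,40),(75,255,255))):
    for t in (t0,t1): print(n,[(round(A),x.mean(0).round(1).tolist()) for A,x in blobs(t,lo,hi,20)[:3]])
print("plate diff",cv2.absdiff(t0,t1)[180:220,395:428].mean())
```

```text
lid centre from lug [0.5573 0.2425]
pad centre from far edge [0.557  0.2436]
lug-spout len (132) 0.12993641752624113 yaw -0.21461250470195964
pad fit [0.5565 0.2433] 0.07016556628283463
cup [0.6686 0.222 ] 0.11414293136823365 -0.18812319670284935
flask [(434, [157.0, 271.4]), (79, [97.4, 144.3]), (64, [410.9, 191.9])]
flask [(435, [156.9, 271.3]), (76, [97.2, 144.1]), (63, [411.1, 192.0])]
cap [(163, [135.9, 180.0]), (26, [334.1, 197.0])]
cap [(163, [135.9, 180.0])]
tub []
tub []
plate diff 4.432323232323232
```

View pics/end.png

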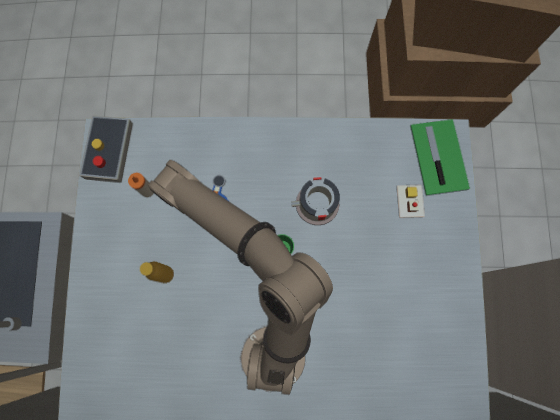

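The lid is centred to about 1–2 mm with its yaw within about 0.03 rad, and the flask, bottle and plate have not moved. The tub is still in place at (284,245).

```bash
python3 -c "
from station import bot
print(bot.hand_in())"
```

```text
the job is handed in; nothing more can be done
None
```

The job is handed in: I turned the lid to the slots, lifted it straight off, and left it right way up on the blue rest, centred to about 2 mm with the spout along the channel towards the cup; it started about 1.81 rad clockwise of the slots rather than the stated 0.55 to 1.05, so I turned it counter-clockwise by that.

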